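# Lay the boot stretcher down on its rest

## Robot

A 7-joint arm with a two-finger parallel gripper is mounted at the origin on the work surface. World frame = base frame: x ahead of the robot, y to its left, z up, the work surface at z = 0. Lengths are in mm, angles in rad, forces in N, time in s.
With the tool pointing down it reaches from about 400 to 875 mm from the base axis. Payload 4.4 kg.
Tool frame: the origin (TCP) lies at the very end of the fingers, on their centre line; the grasp point (between the pads) lies 19 mm behind it; z points along the fingers, y is the line along which they close (so a half turn about z gives the same grasp; the last joint's range is limited). The gripper opens to 85 mm and grips with 20 to 120 N. Pads are 22 mm wide; open, the fingers measure 114 mm over their backs; the gripper's body (76 mm by 85 mm) begins 54 mm behind the grasp point. The pads swing forward as they close: fully open they stand 13 mm farther back than shut.
Start: joints at [1.077, 0.628, 0.038, 1.517, -0.027, 0.996, -0.02], TCP at [269.694, -591.425, 231.313] pointing down, gripper open.
Joint ranges: [-3.06, 3.06], [-0.37, 2.12], [-1.25, 1.32], [0.18, 2.47], [-1.1, 4.24], [0.23, 1.98], [-2.94, 2.94]. Speed limits (rad/s): [2.57, 2.57, 3.14, 3.14, 3.14, 3.14, 3.14].

## Interface

Orientations are given as [roll, pitch, yaw] about the fixed x, y, z axes, in that order (R = Rz(yaw) Ry(pitch) Rx(roll)).
In Python, from cell import ctrl gives the robot as it stands.
- The arm moves only by the tool jog_arm, never from a script. Its argument "plan" is a list of rows, each an object of numbers: "tx", "ty", "tz": the shift along the tool's x, y, z as a fraction of full scale; "wx", "wy", "wz": the turn, a rotation vector about the tool's x, y, z as a fraction of full scale; "claw": the closure, from 0 (fully open) to 1 (shut). In form: [{"tx": .., "ty": .., "tz": .., "wx": .., "wy": .., "wz": .., "claw": ..}, ...]. A call has 1 to 12 rows; each row is the pose to reach, as a shift and turn from the pose commanded when the call began, along the tool's axes at that moment; what a row does not reach only later rows make up. Full scale, the value 1, is 300 mm for a shift and 90 degrees for a turn. A row lasts 1/10 s, in which the tool goes at most 50 mm and 8.59 degrees, less where a joint would pass 70% of its speed; a pose out of reach is approached as far as the arm can. A call with a number of a shift or a turn outside -1 to 1 is refused whole. A call with a gripper value outside its range is refused whole. The fingers move at their own pace and stop on an object; the grip force is fixed at half the most. Time passes only in rows, so rows that repeat a pose let the fingers close. It gives the time, the measured TCP pose, the force, the opening and the grip force at its end, in the units of the state.
- ctrl.read_state(): the state, without advancing time (a new reading comes with each control period).
- ctrl.get_image(name): name is "scene" or "top" or "wrist"; returns a dict with "img" (400x640x3 uint8, red, green, blue), "depth" (400x640 float32, mm along the optical axis (not along the pixel's ray), 0 where there is no reading), "fx", "fy", "cx", "cy" (pixels), "distortion" ([k1, k2, p1, p2, k3] as OpenCV has them; the pictures are not rectified), "position" and "orientation" of the camera in the world; the wrist camera has in their place "hand_eye" (4x4, takes a point from camera to tool coordinates, whose origin is the TCP and whose axes are the flange's). Camera axes: x right, y down, z forward; pixel columns grow to the right and rows downward; lengths in mm; the calibration is good to about 2 mm. A picture is of the moment at which its call begins: read the wrist's pose just before it.
- ctrl.finish_job(): hands the job in; it is judged then, once.
Trained networks look in a picture, given as the dict that the camera call returned (one of the last four; its "shot" number tells which), for a name from the list of things; names that differ only in an ending like _2 or _b are one class to them, and where a whole thing is asked for, a point or a joint stands for the part that bears it (a point fixed in the world has none). Each returns a list of dicts, best first, with "score" (0 to 1); they miss things now and then, are a little off and sometimes report something else, mostly with a low value. They report only what shows in the picture. A call takes as long as a camera call. They do not tell look-alikes from the thing itself.
- ctrl.trace(picture, thing): "pixels" (400x640 bool, what is visible of it) and "extent" ([centre column, centre row, width, height] in pixels, round what is visible of it).
The state is a dict: "clock": time; "qpos": joint angles; "qd": joint speeds; "tau": joint torques, N m; "eef_pos": TCP position; "tool_rot": TCP orientation; "force": force on the tool from outside, world axes, zero at the start; "torque": the same for the moment, N m; "width": finger opening in mm; "gripper_force": force on a finger pad.
Only numpy, scipy, OpenCV 4.12 (cv2) and the standard library are available. Lean on these libraries where they do the work, as an engineer would, in place of code of your own. Each camera call takes 0.05 s, during which the arm holds its last target. There are 200 camera calls.

## Task

Tip the standing boot stretcher over onto its side, head towards the felt-wrapped bar of its cradle, easing it down with your fingers so that it lands gently on the bar and stays there. Only push and support it with the fingers: do not grip it hard, and keep its toe end down on the cradle all the time. Leave the iron cat, the button box and the shoe trees where they are, and finish clear of everything.

Things in the scene. Friction and masses are not known exactly. Their poses are not given: they have to be found in the camera images.
- cradle: Fixed oak board 300 (its x, -160 to +140) x 160 x 10 mm; origin on the bench. Cork pad 130 mm square at x = +65, top 12 mm above the bench, carries the standing stretcher. Near its -x end the felt bar (rest) hangs between two posts 22 x 12 mm at y = +-62, tops 68 mm above the bench. Its -x axis, to the robot's right within 35 degrees, is the way to tip the stretcher.
- rest: The stop: fixed round bar wrapped in green felt, 24 mm diameter, 112 mm long along the cradle's y; origin at its middle, 63 mm above the bench, 100 mm from the cradle's origin towards -x. The lying stretcher's neck rests on it, its axis then about 70 degrees from vertical, head past the bar.
- stretcher: Mahogany boot stretcher, loose, 0.4-0.75 kg, upright on the cork, axes along the cradle's. Origin: centre of its underside; z up its 220 mm length. Toe block 64 (x) x 60 (y) mm up to 100 mm, then a straight neck 40 (x) x 46 (y) to the top. Brass crank on the -y face, below 80 mm, stands out to y = -64. Mass centre about 90 mm up: past about 20 degrees of tilt it falls.
- head (a point): Centre of the flat top of the stretcher's neck, 220 mm from its underside (axes as the stretcher's).
- toe_edge (a point): Middle of the bottom edge of the toe block on its -x side, about which it tips; must stay down on the cradle.
- cat: Heavy black iron cat doorstop behind the +x end of the cradle, 80 mm x 100 mm, 172 mm tall, 2.5 kg; origin under its centre. Leave alone.
- button_box: Round horn-brown box with lid and small knob, 82 mm diameter, 57 mm tall; origin under its centre. Leave alone.
- shoe_tree1: Black beech shoe tree lying on the bench, 228 mm long (its x), 50 mm wide, 36 mm tall; origin on the bench near its middle. Leave alone.
- shoe_tree2: The other shoe tree of the pair, alike. Leave alone.
There are look-alikes about, which are no part of the job. Leave any blue or purple look-alike of the stretcher alone.

How it is judged:
By the outcome, as a careful person would: the job done as asked, in the order asked, and still so for the second after the job is handed in, with the robot touching nothing.
It also fails if it takes over 45 s, if anything falls off the work surface, if the arm or the gripper's body presses on something with over 40 N, if the wrist force passes 120 N, or if a joint passes its speed limit or range.

## Working session

There is one attempt and no reset: what is moved stays moved. The work goes in short steps, Python scripts to look and compute and a tool call to move; the robot and the scene stay as the last step left them, time stands still between calls to the robot, and variables do not carry over. Pictures are saved under pics/ and viewed, at most 10 in all, crops included, and the job is handed in when it is done.

Besides the shell and the picture viewer there is one more tool, called after "Request:" in YAML: its name, and indented under it one key for each argument. jog_arm: Moves the arm, as the interface text tells. Shift numbers are shares of 300 mm and turn numbers shares of 90 degrees, none past 1 either way. Its arguments: {"type":"object","properties":{"plan":{"type":"array"}},"required":["plan"]}

```bash
mkdir -p pics; cat > h.py <<'E'
import numpy as np, cv2, pickle
from scipy.spatial.transform import Rotation as R
from cell import ctrl
def rot(o):
    o=np.array(o,float)
    return o if o.shape==(3,3) else (R.from_euler('xyz',o).as_matrix() if o.size==3 else R.from_quat(o).as_matrix())
def pts(p,mask):
    v,u=np.nonzero(mask&(p['depth']>0)); d=p['depth'][v,u]
    K=np.array([[p['fx'],0,p['cx']],[0,p['fy'],p['cy']],[0,0,1]])
    n=cv2.undistortPoints(np.stack([u,v],1).astype(np.float64)[:,None],K,np.array(p['distortion'],float))[:,0]
    c=np.c_[n*d[:,None],d]
    return c@rot(p['orientation']).T+np.array(p['position']),np.stack([u,v],1)
E
python3 - <<'E'
from h import *
s=ctrl.read_state();print({k:s[k] for k in('clock','eef_pos','tool_rot','width')})
for n in('scene','top'):
    p=ctrl.get_image(n);cv2.imwrite(f'pics/{n}1.png',p['img'][:,:,::-1]);pickle.dump(p,open(n+'.pkl','wb'))
    print(n,p['position'],p['orientation'])
    for t in('stretcher','cradle','rest','cat','button_box','shoe_tree1'):
        for r in ctrl.trace(p,t):
            P,_=pts(p,r['pixels']);print(t,round(r['score'],2),np.round(r['extent']),np.round(np.median(P,0)) if len(P) else None,np.round(np.percentile(P,[2,98],axis=0)).tolist() if len(P) else '')
E
```

```text
{'clock': 0.0, 'eef_pos': array([ 269.47912838, -590.82176321,  230.38371626]), 'tool_rot': array([-3.13969935e+00, -2.27267618e-05,  4.27850807e-01]), 'width': 85.31406380728664}
scene [ 994.98728526 -330.00666609 1075.04875807] [-2.60449092 -0.00898409  0.85155375]
stretcher 0.98 [394. 245.  42.  59.] [812.  89. 111.] [[768.0, 68.0, -1.0], [852.0, 124.0, 221.0]]
stretcher 0.91 [327. 152.  27.  58.] [494. 152. 107.] [[455.0, 125.0, 8.0], [520.0, 189.0, 221.0]]
stretcher 0.85 [185. 220.  51.  60.] [ 410. -261.  114.] [[325.0, -308.0, -0.0], [426.0, -227.0, 221.0]]
stretcher 0.58 [306. 230.  29.  66.] [643. -51. 129.] [[598.0, -73.0, 23.0], [672.0, -15.0, 233.0]]
cradle 0.63 [279. 267. 124.  88.] [ 613. -155.   10.] [[517.0, -268.0, 2.0], [694.0, 10.0, 74.0]]
cradle 0.37 [308. 229.  29.  66.] [643. -51. 127.] [[598.0, -74.0, 20.0], [674.0, -16.0, 233.0]]
rest 0.66 [247. 267.  24.  39.] [ 590. -210.   72.] [[531.0, -227.0, 8.0], [642.0, -192.0, 77.0]]
cat 0.7 [352. 213.  36.  48.] [669.  95.  76.] [[613.0, 63.0, 0.0], [704.0, 150.0, 158.0]]
button_box 0.86 [272. 205.  30.  36.] [477. -
[... 841 characters left out ...]
.0, 207.0, 224.0]]
cradle 0.38 [351. 192.  26.  38.] [605. -34. 149.] [[590.0, -67.0, 25.0], [648.0, -6.0, 236.0]]
rest 0.76 [411. 204.   9.  41.] [ 589. -209.   72.] [[534.0, -227.0, 9.0], [641.0, -193.0, 80.0]]
rest 0.62 [351. 249.  31.  31.] [468. -35.  46.] [[431.0, -69.0, 6.0], [507.0, 2.0, 56.0]]
cat 0.74 [301. 190.  39.  38.] [641. 106.  80.] [[612.0, 61.0, 6.0], [677.0, 158.0, 162.0]]
button_box 0.69 [352. 250.  29.  34.] [467. -34.  46.] [[430.0, -71.0, 36.0], [504.0, 2.0, 56.0]]
shoe_tree1 0.7 [383. 138.  72.  27.] [ 815. -182.   30.] [[778.0, -253.0, -1.0], [848.0, -49.0, 40.0]]
shoe_tree1 0.64 [386. 160.  74.  20.] [ 744. -185.   30.] [[713.0, -254.0, 10.0], [770.0, -51.0, 41.0]]
```

View pics/scene1.png

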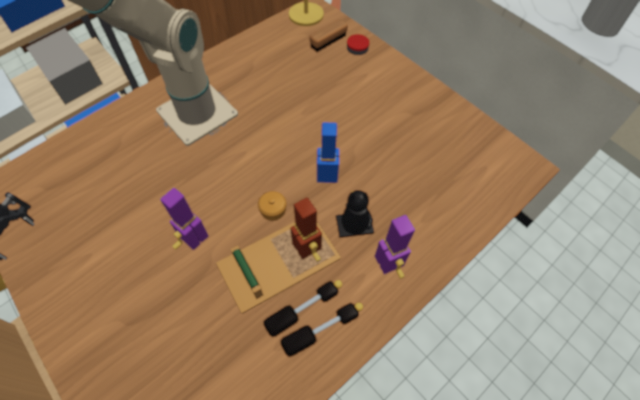

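View pics/top1.png

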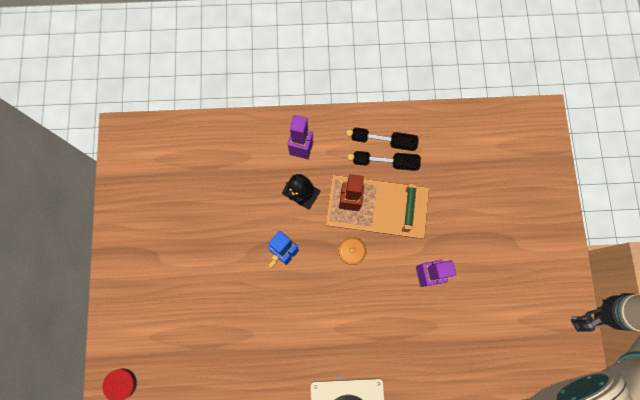

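Candidates for the stretcher in the scene view are the mahogany one on the cork at (306,230), purple at (185,220), purple at (394,245) and blue at (327,152). By colour and cradle I choose (306,230). Next comes a close crop and precise fits.

```bash
python3 - <<'E'
from h import *
A=[]
for n in('scene','top'):
    p=pickle.load(open(n+'.pkl','rb'))
    P,uv=pts(p,np.ones(p['depth'].shape,bool)); C=p['img'][uv[:,1],uv[:,0]].astype(int)
    near=(np.hypot(P[:,0]-610,P[:,1]+110)<230)
    P,C=P[near],C[near]
    hsv=cv2.cvtColor(C[:,None].astype(np.uint8),cv2.COLOR_RGB2HSV)[:,0].astype(int)
    g=(C[:,1]>C[:,0]+15)&(P[:,2]>55)&(P[:,2]<85)
    G=P[g]; c=np.median(G,0); U,S,V=np.linalg.svd(G-c); d=V[0]*np.sign(-V[0][0])
    q=(G-c)@d; print(n,'bar',len(G),c,'mid',c+d*(np.percentile(q,2)+np.percentile(q,98))/2,np.ptp(np.percentile(q,[1,99])),'ydir',np.degrees(np.arctan2(d[1],d[0])))
    red=(np.hypot(P[:,0]-630,P[:,1]+50)<90)&(C[:,0]>2.0*C[:,1])
    for lo,hi in((226,240),(106,118)):
        T=P[red&(P[:,2]>lo)&(P[:,2]<hi)]
        r=cv2.minAreaRect(T[:,:2].astype(np.float32)); print(lo,len(T),np.median(T[:,2]),r)
    b=(P[:,2]>4)&(P[:,2]<18)&(C[:,0]>110)
    print('board',b.sum(),cv2.minAreaRect(P[b][:,:2].astype(np.float32)))
p=pickle.load(open('scene.pkl','rb'));cv2.imwrite('pics/crop.png',cv2.resize(p['img'][180:320,200:380,::-1],None,fx=4,fy=4,interpolation=cv2.INTER_CUBIC))
E
```

```text
scene bar 253 [ 589.933023   -210.47325542   72.88553723] mid [ 588.98219666 -210.30046617   72.87005992] 104.75630952061199 ydir 169.7003020068225
226 269 230.91319457506972 ((625.5510864257812, -40.57667541503906), (37.231571197509766, 43.16813659667969), 79.92082214355469)
106 140 110.47609619545494 ((637.2197265625, -53.27296447753906), (73.12909698486328, 43.02870178222656), 36.817047119140625)
board 4717 ((616.9681396484375, -113.244384765625), (441.39892578125, 422.5384826660156), 50.20216369628906)
top bar 237 [ 588.79904025 -207.81453638   73.37025457] mid [ 587.41180278 -207.57016161   73.36672565] 105.69147248224652 ydir 170.00931842742065
226 240 231.7663473110615 ((623.2755737304688, -38.05022430419922), (39.90095901489258, 46.127174377441406), 81.8310317993164)
106 128 111.21745858218708 ((621.4903564453125, -36.89712142944336), (60.3941764831543, 57.02883529663086), 79.06974792480469)
board 5019 ((609.3982543945312, -112.77951049804688), (446.83837890625, 458.8682556152344), 77.49327087402344)
```

View pics/crop.png

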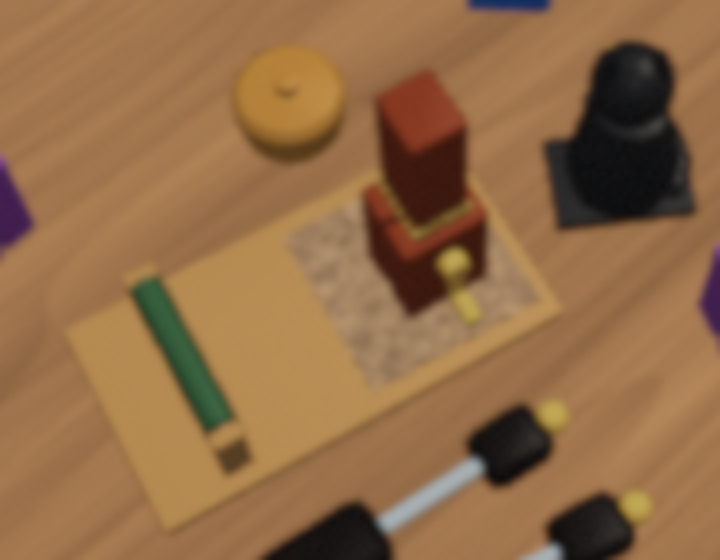

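The crop shows the mahogany stretcher at about scene (306,230). It stands on the cork with the brass crank on its far side and the green bar at (247,267), so the choice is confirmed. I'll rise and align, then rehearse the tilt in free air.

Request:
jog_arm:
  plan:
    - {"tz": -0.17}
    - {"tz": -0.33, "tx": 0.1}
    - {"tz": -0.4, "tx": 0.96, "ty": -0.26, "wz": 0.383}
    - {"tz": -0.4, "tx": 0.96, "ty": -0.26, "wz": 0.383}
    - {"tz": -0.4, "tx": 0.96, "ty": -0.26, "wz": 0.383}
    - {"tz": -0.4, "tx": 0.96, "ty": -0.26, "wz": 0.383}
    - {"tz": -0.4, "tx": 0.96, "ty": -0.26, "wz": 0.383}
    - {"tz": -0.4, "tx": 0.96, "ty": -0.26, "wz": 0.383}
    - {"tz": -0.4, "tx": 0.96, "ty": -0.26, "wz": 0.383}
    - {"tz": -0.4, "tx": 0.96, "ty": -0.26, "wz": 0.383}
    - {"tz": -0.4, "tx": 0.96, "ty": -0.26, "wz": 0.383}
    - {"tz": -0.4, "tx": 0.96, "ty": -0.26, "wz": 0.383}

```text
invalid input at $.plan[0]: expected keys tx, ty, tz, wx, wy, wz, claw
```

```bash
python3 -c "
from h import *
s=ctrl.read_state();print(s['clock'],s['eef_pos'],s['tool_rot'],np.round(s['qpos'],3),s['force'])"
```

```text
0.7 [ 269.68629095 -591.43947022  231.33629862] [ 3.14156168e+00 -4.20403286e-05  4.27762312e-01] [ 1.077  0.628  0.038  1.517 -0.027  0.996 -0.02 ] [-0.3881628   0.8074716   0.22930805]
```

All keys are required in every row.

Request:
jog_arm:
  plan:
    - {"tx": 0, "ty": 0, "tz": -0.17, "wx": 0, "wy": 0, "wz": 0, "claw": 0}
    - {"tx": 0.1, "ty": 0, "tz": -0.33, "wx": 0, "wy": 0, "wz": 0.05, "claw": 0}
    - {"tx": 0.96, "ty": -0.26, "tz": -0.4, "wx": 0, "wy": 0, "wz": 0.383, "claw": 0}
    - {"tx": 0.96, "ty": -0.26, "tz": -0.4, "wx": 0, "wy": 0, "wz": 0.383, "claw": 0}
    - {"tx": 0.96, "ty": -0.26, "tz": -0.4, "wx": 0, "wy": 0, "wz": 0.383, "claw": 0}
    - {"tx": 0.96, "ty": -0.26, "tz": -0.4, "wx": 0, "wy": 0, "wz": 0.383, "claw": 0}
    - {"tx": 0.96, "ty": -0.26, "tz": -0.4, "wx": 0, "wy": 0, "wz": 0.383, "claw": 0}
    - {"tx": 0.96, "ty": -0.26, "tz": -0.4, "wx": 0, "wy": 0, "wz": 0.383, "claw": 0}
    - {"tx": 0.96, "ty": -0.26, "tz": -0.4, "wx": 0, "wy": 0, "wz": 0.383, "claw": 0}
    - {"tx": 0.96, "ty": -0.26, "tz": -0.4, "wx": 0, "wy": 0, "wz": 0.383, "claw": 0}

```text
clock: 1.7
eef_pos: [499.4, -400.8, 351.2]
tool_rot: [3.141, 0.001, -0.173]
force: [-0.5, -0.9, -0.1]
width: 85.0
gripper_force: 0.0
```

```bash
cat > st.py <<'E'
from h import *
s=ctrl.read_state();print(round(s['clock'],2),np.round(s['eef_pos'],1),np.round(s['tool_rot'],3),np.round(s['qpos'],3),np.round(s['force'],1),round(s['width'],1))
M=rot(s['tool_rot']);print('tool z',M[:,2].round(3),'y',M[:,1].round(3))
E
python3 st.py
```

```text
1.7 [ 499.4 -400.8  351.2] [ 3.141e+00  1.000e-03 -1.730e-01] [ 0.531  0.523  0.173  1.377 -0.09   1.25  -1.034] [-0.5 -0.9 -0.1] 85.0
tool z [-0.001 -0.001 -1.   ] y [-0.172 -0.985  0.001]
```

Request:
jog_arm:
  plan:
    - {"tx": 0.08, "ty": -0.17, "tz": 0, "wx": 0.095, "wy": 0, "wz": 0, "claw": 0.2}
    - {"tx": 0.16, "ty": -0.33, "tz": 0, "wx": 0.19, "wy": 0, "wz": 0, "claw": 0.3}
    - {"tx": 0.17, "ty": -0.37, "tz": 0, "wx": 0.285, "wy": 0, "wz": 0, "claw": 0.4}
    - {"tx": 0.17, "ty": -0.37, "tz": 0, "wx": 0.38, "wy": 0, "wz": 0, "claw": 0.4}
    - {"tx": 0.17, "ty": -0.37, "tz": 0, "wx": 0.475, "wy": 0, "wz": 0, "claw": 0.4}
    - {"tx": 0.17, "ty": -0.37, "tz": 0, "wx": 0.57, "wy": 0, "wz": 0, "claw": 0.4}
    - {"tx": 0.17, "ty": -0.37, "tz": 0, "wx": 0.665, "wy": 0, "wz": 0, "claw": 0.4}
    - {"tx": 0.17, "ty": -0.37, "tz": 0, "wx": 0.76, "wy": 0, "wz": 0, "claw": 0.4}
    - {"tx": 0.17, "ty": -0.37, "tz": 0, "wx": 0.78, "wy": 0, "wz": 0, "claw": 0.4}
    - {"tx": 0.17, "ty": -0.37, "tz": 0, "wx": 0.78, "wy": 0, "wz": 0, "claw": 0.4}
    - {"tx": 0.17, "ty": -0.37, "tz": 0, "wx": 0.78, "wy": 0, "wz": 0, "claw": 0.4}
    - {"tx": 0.17, "ty": -0.37, "tz": 0, "wx": 0.78, "wy": 0, "wz": 0, "claw": 0.4}

```text
clock: 2.9
eef_pos: [569.5, -299.7, 353.8]
tool_rot: [-1.92, -0.004, -0.172]
force: [-0.1, 0.5, 0.2]
width: 51.5
gripper_force: 0.0
```

```bash
python3 st.py
```

```text
2.9 [ 569.5 -299.7  353.8] [-1.92  -0.004 -0.172] [ 0.92   0.988 -0.176  1.05  -0.813  1.886 -0.91 ] [-0.1  0.5  0.2] 51.5
tool z [ 0.162  0.925 -0.342] y [-0.055 -0.338 -0.94 ]
```

Request:
jog_arm:
  plan:
    - {"tx": 0.01, "ty": 0.14, "tz": 0.08, "wx": 0, "wy": 0, "wz": 0, "claw": 0.41}
    - {"tx": 0.02, "ty": 0.28, "tz": 0.16, "wx": 0, "wy": 0, "wz": 0, "claw": 0.41}
    - {"tx": 0.02, "ty": 0.42, "tz": 0.24, "wx": 0, "wy": 0, "wz": 0, "claw": 0.41}
    - {"tx": 0.02, "ty": 0.5, "tz": 0.29, "wx": 0, "wy": 0, "wz": 0, "claw": 0.41}
    - {"tx": 0.02, "ty": 0.5, "tz": 0.29, "wx": 0, "wy": 0, "wz": 0, "claw": 0.41}
    - {"tx": 0.02, "ty": 0.5, "tz": 0.29, "wx": 0, "wy": 0, "wz": 0, "claw": 0.41}

```text
clock: 3.5
eef_pos: [581.1, -270.8, 182.9]
tool_rot: [-1.918, -0.003, -0.173]
force: [0.4, -0.6, 0.7]
width: 50.3
gripper_force: 0.0
```

```bash
python3 st.py; python3 - <<'E'
from h import *
p=ctrl.get_image('scene');cv2.imwrite('pics/s2.png',p['img'][60:330,100:420,::-1].repeat(2,0).repeat(2,1))
P,uv=pts(p,np.ones(p['depth'].shape,bool))
m=(np.hypot(P[:,0]-388,P[:,1]+245)<45)
print('above purple',len(P[m]),np.round(np.percentile(P[m][:,2],[50,90,100])), 'low over-purple arm pts',np.round(sorted(P[m&(P[:,2]>232)][:,2])[:3]))
E
```

```text
3.5 [ 581.1 -270.8  182.9] [-1.918 -0.003 -0.173] [ 0.886  1.16  -0.165  1.156 -0.769  1.686 -0.711] [ 0.4 -0.6  0.7] 50.3
tool z [ 0.162  0.926 -0.34 ] y [-0.056 -0.335 -0.94 ]
above purple 1520 [118. 218. 222.] low over-purple arm pts []
```

View pics/s2.png

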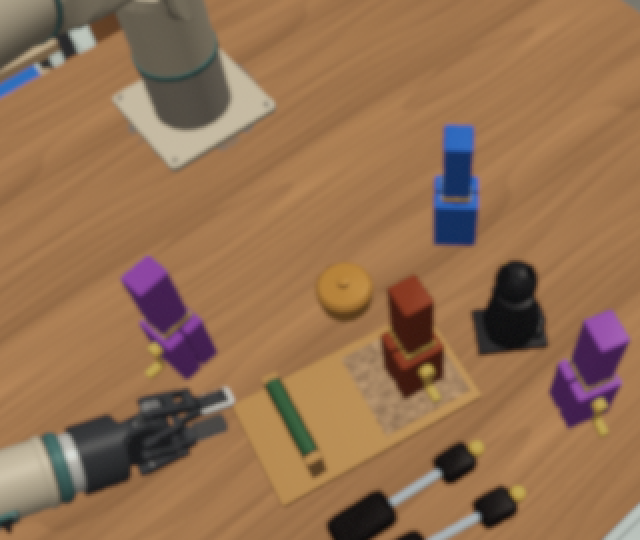

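Request:
jog_arm:
  plan:
    - {"tx": 0, "ty": -0.15, "tz": -0.05, "wx": -0.05, "wy": 0, "wz": 0, "claw": 0}
    - {"tx": 0, "ty": -0.3, "tz": -0.1, "wx": -0.1, "wy": 0, "wz": 0, "claw": 0}
    - {"tx": 0, "ty": -0.44, "tz": -0.14, "wx": -0.19, "wy": 0, "wz": 0, "claw": 0}
    - {"tx": 0, "ty": -0.47, "tz": 0, "wx": -0.28, "wy": 0, "wz": 0, "claw": 0}
    - {"tx": 0, "ty": -0.53, "tz": 0.14, "wx": -0.37, "wy": 0, "wz": 0, "claw": 0}
    - {"tx": 0.01, "ty": -0.58, "tz": 0.28, "wx": -0.46, "wy": 0, "wz": 0, "claw": 0}
    - {"tx": 0.01, "ty": -0.63, "tz": 0.42, "wx": -0.55, "wy": 0, "wz": 0, "claw": 0}
    - {"tx": 0.01, "ty": -0.665, "tz": 0.55, "wx": -0.64, "wy": 0, "wz": 0, "claw": 0}
    - {"tx": 0.01, "ty": -0.665, "tz": 0.594, "wx": -0.73, "wy": 0, "wz": 0, "claw": 0}
    - {"tx": 0.01, "ty": -0.665, "tz": 0.594, "wx": -0.776, "wy": 0, "wz": 0, "claw": 0}
    - {"tx": 0.01, "ty": -0.665, "tz": 0.594, "wx": -0.776, "wy": 0, "wz": 0, "claw": 0}

```text
clock: 4.65
eef_pos: [625.0, -33.6, 311.5]
tool_rot: [-3.132, -0.005, -0.165]
force: [0.3, 0.3, -0.1]
width: 85.6
gripper_force: 0.0
```

```bash
python3 st.py; python3 - <<'E'
from h import *
s=ctrl.read_state(); p=ctrl.get_image('wrist')
M=rot(s['tool_rot']); H=np.array(p['hand_eye']); p['orientation']=M@H[:3,:3]; p['position']=M@H[:3,3]+s['eef_pos']
cv2.imwrite('pics/w1.png',p['img'][:,:,::-1])
P,uv=pts(p,np.ones(p['depth'].shape,bool)); C=p['img'][uv[:,1],uv[:,0]].astype(int)
T=P[(np.hypot(P[:,0]-624,P[:,1]+39)<60)&(P[:,2]>222)&(P[:,2]<240)&(C[:,0]>2*C[:,1])]
print(len(T),np.median(T[:,2]) if len(T) else '',cv2.minAreaRect(T[:,:2].astype(np.float32)) if len(T) else '')
E
```

```text
4.65 [625.  -33.6 311.5] [-3.132 -0.005 -0.165] [-0.097  0.523  0.182  1.491 -0.11   1.131 -1.628] [ 0.3  0.3 -0.1] 85.6
tool z [ 0.007  0.009 -1.   ] y [-0.164 -0.986 -0.01 ]
1578 232.39657020599105 ((623.3013916015625, -38.12919998168945), (34.98558044433594, 40.715431213378906), 82.06316375732422)
```

View pics/w1.png

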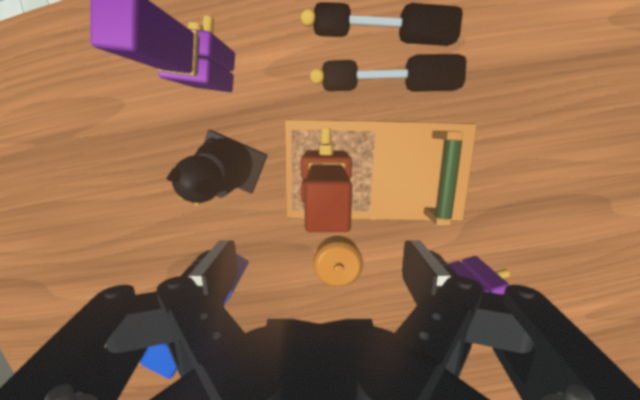

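Request:
jog_arm:
  plan:
    - {"tx": 0, "ty": 0.02, "tz": 0.0, "wx": 0, "wy": 0, "wz": 0, "claw": 0}
    - {"tx": 0, "ty": 0.02, "tz": 0.1, "wx": 0, "wy": 0, "wz": 0, "claw": 0}
    - {"tx": 0, "ty": 0.02, "tz": 0.2, "wx": 0, "wy": 0, "wz": 0, "claw": 0}
    - {"tx": 0, "ty": 0.02, "tz": 0.3, "wx": 0, "wy": 0, "wz": 0, "claw": 0}
    - {"tx": 0, "ty": 0.02, "tz": 0.36, "wx": 0, "wy": 0, "wz": 0, "claw": 0}
    - {"tx": 0, "ty": 0.02, "tz": 0.38, "wx": 0, "wy": 0, "wz": 0, "claw": 0}
    - {"tx": 0, "ty": 0.02, "tz": 0.38, "wx": 0, "wy": 0, "wz": 0, "claw": 0.1}

```text
clock: 5.4
eef_pos: [622.3, -47.9, 193.9]
tool_rot: [-3.136, 0.001, -0.178]
force: [0.2, -0.5, -0.2]
width: 77.0
gripper_force: 0.0
```

```bash
python3 st.py
```

```text
5.4 [622.3 -47.9 193.9] [-3.136e+00  1.000e-03 -1.780e-01] [-0.065  0.636  0.164  1.636 -0.134  0.88  -1.596] [ 0.2 -0.5 -0.2] 77.0
tool z [ 0.     0.006 -1.   ] y [-0.177 -0.984 -0.006]
```

Request:
jog_arm:
  plan:
    - {"tx": 0, "ty": -0.03, "tz": -0.01, "wx": 0, "wy": 0, "wz": 0, "claw": 0.1}
    - {"tx": 0, "ty": -0.03, "tz": -0.01, "wx": 0, "wy": 0, "wz": 0, "claw": 0.2}
    - {"tx": 0, "ty": -0.03, "tz": -0.01, "wx": 0, "wy": 0, "wz": 0, "claw": 0.3}
    - {"tx": 0, "ty": -0.03, "tz": -0.01, "wx": 0, "wy": 0, "wz": 0, "claw": 0.41}
    - {"tx": 0, "ty": -0.03, "tz": -0.01, "wx": 0, "wy": 0, "wz": 0, "claw": 0.41}
    - {"tx": 0, "ty": -0.03, "tz": -0.01, "wx": 0, "wy": 0, "wz": 0, "claw": 0.41}

```text
clock: 6.0
eef_pos: [624.3, -36.2, 197.2]
tool_rot: [-3.135, -0.0, -0.174]
force: [-0.2, 0.3, -1.3]
width: 50.5
gripper_force: 0.0
```

```bash
python3 st.py; python3 - <<'E'
from h import *
import math
# arc table: commanded th -> ty,tz,wx fractions (s=185)
s=185
for th in range(0,76,5):
    a=math.radians(th); print(th, round((32+s*math.sin(a)-32*math.cos(a))/300,3), round((s-s*math.cos(a)-32*math.sin(a))/300,3), round(th/90,3))
E
```

```text
6.0 [624.3 -36.2 197.2] [-3.135 -0.    -0.174] [-0.084  0.634  0.165  1.631 -0.133  0.887 -1.611] [-0.2  0.3 -1.3] 50.5
tool z [ 0.001  0.006 -1.   ] y [-0.173 -0.985 -0.006]
0 0.0 0.0 0.0
5 0.054 -0.007 0.056
10 0.109 -0.009 0.111
15 0.163 -0.007 0.167
20 0.217 0.001 0.222
25 0.271 0.013 0.278
30 0.323 0.029 0.333
35 0.373 0.05 0.389
40 0.421 0.076 0.444
45 0.467 0.105 0.5
50 0.51 0.139 0.556
55 0.551 0.176 0.611
60 0.587 0.216 0.667
65 0.62 0.259 0.722
70 0.65 0.306 0.778
75 0.675 0.354 0.833
```

Request:
jog_arm:
  plan:
    - {"tx": 0, "ty": 0.016, "tz": -0.002, "wx": 0.017, "wy": 0, "wz": 0, "claw": 0.41}
    - {"tx": 0, "ty": 0.033, "tz": -0.004, "wx": 0.033, "wy": 0, "wz": 0, "claw": 0.41}
    - {"tx": 0, "ty": 0.054, "tz": -0.007, "wx": 0.056, "wy": 0, "wz": 0, "claw": 0.41}
    - {"tx": 0, "ty": 0.076, "tz": -0.008, "wx": 0.078, "wy": 0, "wz": 0, "claw": 0.41}
    - {"tx": 0, "ty": 0.098, "tz": -0.009, "wx": 0.1, "wy": 0, "wz": 0, "claw": 0.41}
    - {"tx": 0, "ty": 0.12, "tz": -0.009, "wx": 0.122, "wy": 0, "wz": 0, "claw": 0.41}
    - {"tx": 0, "ty": 0.141, "tz": -0.008, "wx": 0.144, "wy": 0, "wz": 0, "claw": 0.41}
    - {"tx": 0, "ty": 0.163, "tz": -0.007, "wx": 0.167, "wy": 0, "wz": 0, "claw": 0.41}
    - {"tx": 0, "ty": 0.163, "tz": -0.007, "wx": 0.167, "wy": 0, "wz": 0, "claw": 0.41}

```text
clock: 6.9
eef_pos: [615.3, -87.7, 198.3]
tool_rot: [-2.875, 0.001, -0.178]
force: [-1.0, -0.3, 0.2]
width: 50.7
gripper_force: 0.0
```

```bash
python3 st.py; cat > arc.py <<'E'
import math,sys
s=185
def pos(a): return (32+s*math.sin(a)-32*math.cos(a), s-s*math.cos(a)-32*math.sin(a)) # along t, down
t0=math.radians(float(sys.argv[1])); a0,d0=pos(t0)
for x in sys.argv[2:]:
    th=math.radians(float(x)); a,d=pos(th); u,v=a-a0,d-d0
    # tool y = (cos t0, +sin t0 down), tool z = (-sin t0, cos t0 down)
    print(x,'ty',round((u*math.cos(t0)+v*math.sin(t0))/300,3),'tz',round((-u*math.sin(t0)+v*math.cos(t0))/300,3),'wx',round((float(x)-float(sys.argv[1]))/90,3))
E
python3 arc.py 15 17 19 21 23 25 27 29 31 33 35 37 39
python3 - <<'E'
from h import *
p=ctrl.get_image('scene');cv2.imwrite('pics/s3.png',cv2.resize(p['img'][150:330,180:420,::-1],None,fx=3,fy=3))
E
```

```text
6.9 [615.3 -87.7 198.3] [-2.875e+00  1.000e-03 -1.780e-01] [ 0.247  0.641 -0.004  1.638 -0.337  0.91  -1.291] [-1.  -0.3  0.2] 50.7
tool z [ 0.046  0.26  -0.965] y [-0.171 -0.949 -0.264]
17 ty 0.022 tz -0.003 wx 0.022
19 ty 0.043 tz -0.006 wx 0.044
21 ty 0.065 tz -0.008 wx 0.067
23 ty 0.087 tz -0.009 wx 0.089
25 ty 0.109 tz -0.009 wx 0.111
27 ty 0.131 tz -0.009 wx 0.133
29 ty 0.152 tz -0.007 wx 0.156
31 ty 0.174 tz -0.006 wx 0.178
33 ty 0.196 tz -0.003 wx 0.2
35 ty 0.217 tz 0.001 wx 0.222
37 ty 0.239 tz 0.005 wx 0.244
39 ty 0.26 tz 0.01 wx 0.267
```

View pics/s3.png

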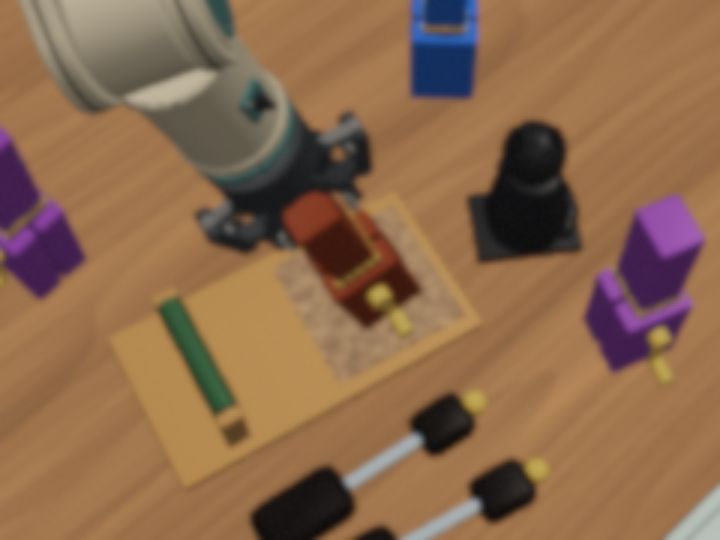

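The crop shows the stretcher leaning about 13° (crop 340,245), with its toe down and the fingers round the head. Continuing the arc.

Request:
jog_arm:
  plan:
    - {"tx": 0, "ty": 0.022, "tz": -0.003, "wx": 0.022, "wy": 0, "wz": 0, "claw": 0.41}
    - {"tx": 0, "ty": 0.043, "tz": -0.006, "wx": 0.044, "wy": 0, "wz": 0, "claw": 0.41}
    - {"tx": 0, "ty": 0.065, "tz": -0.008, "wx": 0.067, "wy": 0, "wz": 0, "claw": 0.41}
    - {"tx": 0, "ty": 0.087, "tz": -0.009, "wx": 0.089, "wy": 0, "wz": 0, "claw": 0.41}
    - {"tx": 0, "ty": 0.109, "tz": -0.009, "wx": 0.111, "wy": 0, "wz": 0, "claw": 0.41}
    - {"tx": 0, "ty": 0.131, "tz": -0.009, "wx": 0.133, "wy": 0, "wz": 0, "claw": 0.41}
    - {"tx": 0, "ty": 0.152, "tz": -0.007, "wx": 0.156, "wy": 0, "wz": 0, "claw": 0.41}
    - {"tx": 0, "ty": 0.174, "tz": -0.006, "wx": 0.178, "wy": 0, "wz": 0, "claw": 0.41}
    - {"tx": 0, "ty": 0.196, "tz": -0.003, "wx": 0.2, "wy": 0, "wz": 0, "claw": 0.41}
    - {"tx": 0, "ty": 0.217, "tz": 0.001, "wx": 0.222, "wy": 0, "wz": 0, "claw": 0.41}
    - {"tx": 0, "ty": 0.217, "tz": 0.001, "wx": 0.222, "wy": 0, "wz": 0, "claw": 0.41}

```text
clock: 8.05
eef_pos: [604.2, -148.2, 179.5]
tool_rot: [-2.526, 0.002, -0.177]
force: [-0.4, -2.1, -1.0]
width: 50.1
gripper_force: 0.4
```

```bash
python3 st.py; python3 arc.py 35 37 39 41 43 45 47 49 51 53 55
python3 - <<'E'
from h import *
p=ctrl.get_image('scene');cv2.imwrite('pics/s4.png',cv2.resize(p['img'][150:330,180:420,::-1],None,fx=3,fy=3))
E
```

```text
8.05 [ 604.2 -148.2  179.5] [-2.526e+00  2.000e-03 -1.770e-01] [ 0.605  0.786 -0.174  1.562 -0.536  1.065 -0.951] [-0.4 -2.1 -1. ] 50.1
tool z [ 0.1    0.569 -0.816] y [-0.145 -0.803 -0.578]
37 ty 0.022 tz -0.003 wx 0.022
39 ty 0.043 tz -0.006 wx 0.044
41 ty 0.065 tz -0.008 wx 0.067
43 ty 0.087 tz -0.009 wx 0.089
45 ty 0.109 tz -0.009 wx 0.111
47 ty 0.131 tz -0.009 wx 0.133
49 ty 0.152 tz -0.007 wx 0.156
51 ty 0.174 tz -0.006 wx 0.178
53 ty 0.196 tz -0.003 wx 0.2
55 ty 0.217 tz 0.001 wx 0.222
```

View pics/s4.png

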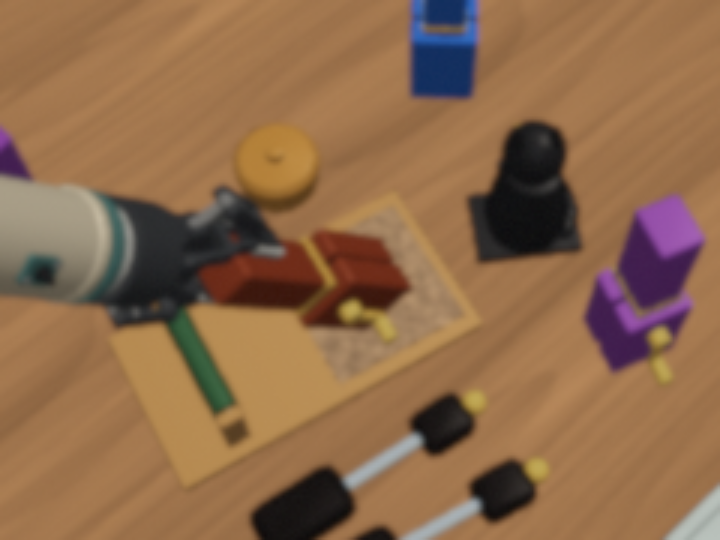

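The stretcher leans about 40° on the front finger with its toe on the cork (crop 310,280). Continuing.

Request:
jog_arm:
  plan:
    - {"tx": 0, "ty": 0.022, "tz": -0.003, "wx": 0.022, "wy": 0, "wz": 0, "claw": 0.41}
    - {"tx": 0, "ty": 0.043, "tz": -0.006, "wx": 0.044, "wy": 0, "wz": 0, "claw": 0.41}
    - {"tx": 0, "ty": 0.065, "tz": -0.008, "wx": 0.067, "wy": 0, "wz": 0, "claw": 0.41}
    - {"tx": 0, "ty": 0.087, "tz": -0.009, "wx": 0.089, "wy": 0, "wz": 0, "claw": 0.41}
    - {"tx": 0, "ty": 0.109, "tz": -0.009, "wx": 0.111, "wy": 0, "wz": 0, "claw": 0.41}
    - {"tx": 0, "ty": 0.131, "tz": -0.009, "wx": 0.133, "wy": 0, "wz": 0, "claw": 0.41}
    - {"tx": 0, "ty": 0.152, "tz": -0.007, "wx": 0.156, "wy": 0, "wz": 0, "claw": 0.41}
    - {"tx": 0, "ty": 0.174, "tz": -0.006, "wx": 0.178, "wy": 0, "wz": 0, "claw": 0.41}
    - {"tx": 0, "ty": 0.196, "tz": -0.003, "wx": 0.2, "wy": 0, "wz": 0, "claw": 0.41}
    - {"tx": 0, "ty": 0.217, "tz": 0.001, "wx": 0.222, "wy": 0, "wz": 0, "claw": 0.41}
    - {"tx": 0, "ty": 0.217, "tz": 0.001, "wx": 0.222, "wy": 0, "wz": 0, "claw": 0.41}

```text
clock: 9.2
eef_pos: [594.7, -200.1, 140.7]
tool_rot: [-2.175, 0.003, -0.176]
force: [-0.8, -2.8, -1.0]
width: 49.9
gripper_force: 0.9
```

```bash
python3 st.py; python3 arc.py 55 56 57.5 59 60.5 62 63.5 65 66 67 68 69 70 71
python3 - <<'E'
from h import *
p=ctrl.get_image('scene');cv2.imwrite('pics/s5.png',cv2.resize(p['img'][180:320,200:380,::-1],None,fx=4,fy=4))
E
```

```text
9.2 [ 594.7 -200.1  140.7] [-2.175  0.003 -0.176] [ 0.829  1.036 -0.275  1.397 -0.627  1.297 -0.765] [-0.8 -2.8 -1. ] 49.9
tool z [ 0.143  0.811 -0.568] y [-0.102 -0.559 -0.823]
56 ty 0.011 tz -0.002 wx 0.011
57.5 ty 0.027 tz -0.004 wx 0.028
59 ty 0.043 tz -0.006 wx 0.044
60.5 ty 0.06 tz -0.007 wx 0.061
62 ty 0.076 tz -0.008 wx 0.078
63.5 ty 0.092 tz -0.009 wx 0.094
65 ty 0.109 tz -0.009 wx 0.111
66 ty 0.12 tz -0.009 wx 0.122
67 ty 0.131 tz -0.009 wx 0.133
68 ty 0.141 tz -0.008 wx 0.144
69 ty 0.152 tz -0.007 wx 0.156
70 ty 0.163 tz -0.007 wx 0.167
71 ty 0.174 tz -0.006 wx 0.178
```

View pics/s5.png

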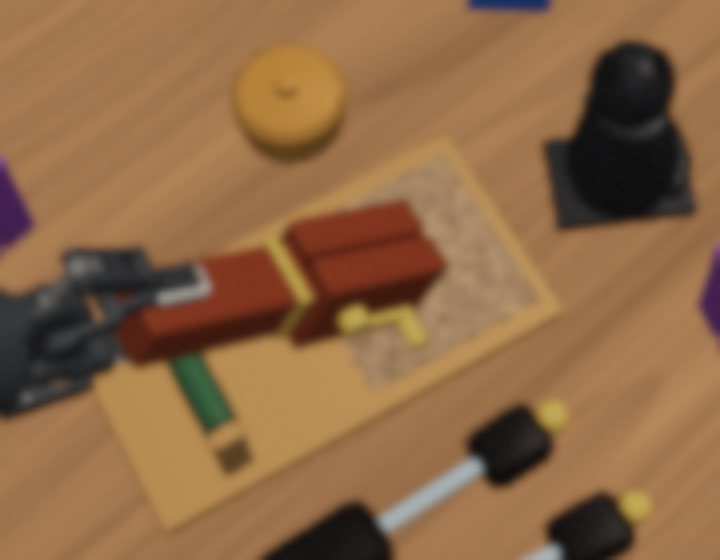

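Request:
jog_arm:
  plan:
    - {"tx": 0, "ty": 0.011, "tz": -0.002, "wx": 0.011, "wy": 0, "wz": 0, "claw": 0.41}
    - {"tx": 0, "ty": 0.027, "tz": -0.004, "wx": 0.028, "wy": 0, "wz": 0, "claw": 0.41}
    - {"tx": 0, "ty": 0.043, "tz": -0.006, "wx": 0.044, "wy": 0, "wz": 0, "claw": 0.41}
    - {"tx": 0, "ty": 0.06, "tz": -0.007, "wx": 0.061, "wy": 0, "wz": 0, "claw": 0.41}
    - {"tx": 0, "ty": 0.076, "tz": -0.008, "wx": 0.078, "wy": 0, "wz": 0, "claw": 0.41}
    - {"tx": 0, "ty": 0.087, "tz": -0.009, "wx": 0.089, "wy": 0, "wz": 0, "claw": 0.41}
    - {"tx": 0, "ty": 0.098, "tz": -0.009, "wx": 0.1, "wy": 0, "wz": 0, "claw": 0.41}
    - {"tx": 0, "ty": 0.109, "tz": -0.009, "wx": 0.111, "wy": 0, "wz": 0, "claw": 0.41}
    - {"tx": 0, "ty": 0.12, "tz": -0.009, "wx": 0.122, "wy": 0, "wz": 0, "claw": 0.41}
    - {"tx": 0, "ty": 0.131, "tz": -0.009, "wx": 0.133, "wy": 0, "wz": 0, "claw": 0.41}
    - {"tx": 0, "ty": 0.141, "tz": -0.008, "wx": 0.144, "wy": 0, "wz": 0, "claw": 0.41}
    - {"tx": 0, "ty": 0.141, "tz": -0.008, "wx": 0.144, "wy": 0, "wz": 0, "claw": 0.41}

```text
clock: 10.45
eef_pos: [590.9, -224.2, 108.6]
tool_rot: [-1.949, 0.002, -0.175]
force: [0.1, -3.3, -1.0]
width: 50.1
gripper_force: 1.1
```

```bash
python3 st.py; python3 arc.py 68 69 70 71 72 73
cat > tilt.py <<'E'
from h import *
p=ctrl.get_image('scene');pickle.dump(p,open('now.pkl','wb'))
P,uv=pts(p,np.ones(p['depth'].shape,bool)); C=p['img'][uv[:,1],uv[:,0]].astype(int)
t=np.array([-.174,-.985,0]); y=np.array([-.985,.174,0]); o=np.array([624,-38.8,12])
red=(C[:,0]>2.2*C[:,1])&(C[:,0]>60)&(np.hypot(P[:,0]-600,P[:,1]+120)<170)&(P[:,2]>8)
Q=P[red]-o; q=np.c_[Q@t,Q@y,Q[:,2]]
# upper face of neck: tau between 110 and 200
m=(q[:,0]>95)&(q[:,0]<165)&(abs(q[:,1])<19); 
for k in range(95,215,15):
    z=q[(abs(q[:,0]-k)<7)&(abs(q[:,1]-0)<18),2]; print(k,len(z),np.round(np.percentile(z,85),1) if len(z) else '',end='; ')
print('\nspan',np.percentile(q,[1,99],axis=0).round(1).tolist())
E
python3 tilt.py
```

```text
10.45 [ 590.9 -224.2  108.6] [-1.949  0.002 -0.175] [ 0.911  1.226 -0.324  1.248 -0.659  1.466 -0.713] [ 0.1 -3.3 -1. ] 50.1
tool z [ 0.161  0.915 -0.369] y [-0.066 -0.363 -0.929]
69 ty 0.011 tz -0.002 wx 0.011
70 ty 0.022 tz -0.003 wx 0.022
71 ty 0.032 tz -0.005 wx 0.033
72 ty 0.043 tz -0.006 wx 0.044
73 ty 0.054 tz -0.007 wx 0.056
95 34 92.5; 110 21 90.3; 125 0 ; 140 0 ; 155 0 ; 170 0 ; 185 0 ; 200 0 ; 
span [[20.4, -30.4, 43.7], [225.7, 22.9, 119.5]]
```

Request:
jog_arm:
  plan:
    - {"tx": 0, "ty": 0.005, "tz": -0.001, "wx": 0.005, "wy": 0, "wz": 0, "claw": 0.41}
    - {"tx": 0, "ty": 0.01, "tz": -0.002, "wx": 0.008, "wy": 0, "wz": 0, "claw": 0.41}
    - {"tx": 0, "ty": 0.015, "tz": -0.003, "wx": 0.011, "wy": 0, "wz": 0, "claw": 0.41}
    - {"tx": 0, "ty": 0.015, "tz": -0.003, "wx": 0.011, "wy": 0, "wz": 0, "claw": 0.41}
    - {"tx": 0, "ty": 0.015, "tz": -0.003, "wx": 0.011, "wy": 0, "wz": 0, "claw": 0.41}

```text
clock: 11.0
eef_pos: [591.1, -225.6, 106.5]
tool_rot: [-1.931, -0.0, -0.173]
force: [-0.0, 0.0, -1.4]
width: 50.3
gripper_force: 0.4
```

```bash
python3 st.py; python3 - <<'E'
from h import *
p=ctrl.get_image('scene');cv2.imwrite('pics/s6.png',cv2.resize(p['img'][180:320,200:380,::-1],None,fx=4,fy=4))
E
```

```text
11.0 [ 591.1 -225.6  106.5] [-1.931 -0.    -0.173] [ 0.915  1.241 -0.329  1.234 -0.661  1.481 -0.71 ] [-0.   0.  -1.4] 50.3
tool z [ 0.161  0.922 -0.352] y [-0.061 -0.347 -0.936]
```

View pics/s6.png

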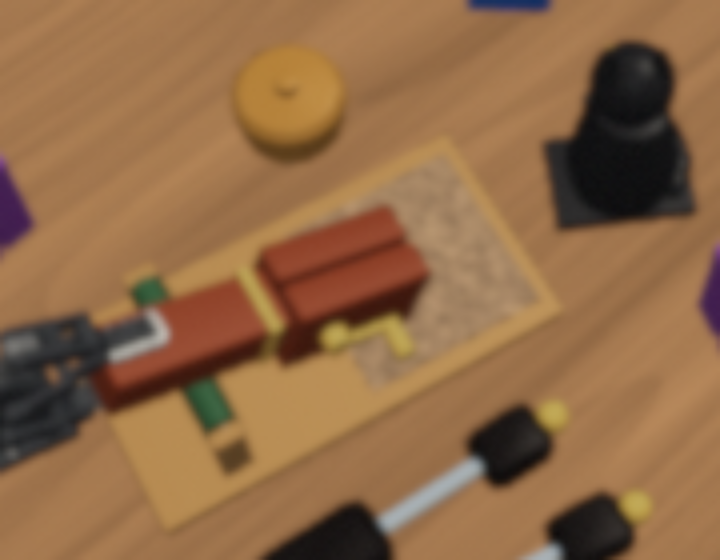

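The neck now lies across the green bar (crop 170,330) and the load on the fingers is gone. I'll open slowly and back out along the tool axis.

Request:
jog_arm:
  plan:
    - {"tx": 0, "ty": 0.006, "tz": 0, "wx": 0, "wy": 0, "wz": 0, "claw": 0.38}
    - {"tx": 0, "ty": 0.006, "tz": 0, "wx": 0, "wy": 0, "wz": 0, "claw": 0.35}
    - {"tx": 0, "ty": 0.006, "tz": 0, "wx": 0, "wy": 0, "wz": 0, "claw": 0.3}
    - {"tx": 0, "ty": 0.006, "tz": 0, "wx": 0, "wy": 0, "wz": 0, "claw": 0.2}
    - {"tx": 0, "ty": 0.006, "tz": 0, "wx": 0, "wy": 0, "wz": 0, "claw": 0.1}
    - {"tx": 0, "ty": 0.006, "tz": 0, "wx": 0, "wy": 0, "wz": 0, "claw": 0.1}

```text
clock: 11.65
eef_pos: [590.9, -226.8, 104.5]
tool_rot: [-1.932, -0.0, -0.174]
force: [-0.5, -0.0, -0.1]
width: 76.9
gripper_force: 0.0
```

```bash
python3 st.py; python3 tilt.py
```

```text
11.65 [ 590.9 -226.8  104.5] [-1.932 -0.    -0.174] [ 0.915  1.244 -0.327  1.231 -0.66   1.481 -0.709] [-0.5 -0.  -0.1] 76.9
tool z [ 0.162  0.921 -0.353] y [-0.061 -0.348 -0.935]
95 20 89.8; 110 27 91.8; 125 0 ; 140 0 ; 155 0 ; 170 0 ; 185 0 ; 200 0 ; 
span [[21.9, -30.9, 41.9], [227.6, 21.3, 117.8]]
```

Request:
jog_arm:
  plan:
    - {"tx": 0, "ty": 0, "tz": -0.04, "wx": 0, "wy": 0, "wz": 0, "claw": 0.1}
    - {"tx": 0, "ty": 0, "tz": -0.1, "wx": 0, "wy": 0, "wz": 0, "claw": 0.1}
    - {"tx": 0, "ty": 0, "tz": -0.2, "wx": 0, "wy": 0, "wz": 0, "claw": 0.1}
    - {"tx": 0, "ty": 0, "tz": -0.3, "wx": 0, "wy": 0, "wz": 0, "claw": 0.1}
    - {"tx": 0, "ty": 0, "tz": -0.4, "wx": 0, "wy": 0, "wz": 0, "claw": 0.1}
    - {"tx": 0, "ty": -0.1, "tz": -0.45, "wx": 0, "wy": 0, "wz": 0, "claw": 0.1}
    - {"tx": 0, "ty": -0.25, "tz": -0.5, "wx": -0.05, "wy": 0, "wz": 0, "claw": 0.1}
    - {"tx": 0, "ty": -0.25, "tz": -0.5, "wx": -0.05, "wy": 0, "wz": 0, "claw": 0.1}
    - {"tx": 0, "ty": -0.25, "tz": -0.5, "wx": -0.05, "wy": 0, "wz": 0, "claw": 0.1}

```text
clock: 12.6
eef_pos: [571.8, -340.0, 230.7]
tool_rot: [-2.014, -0.005, -0.174]
force: [0.4, -0.1, -0.9]
width: 77.0
gripper_force: 0.0
```

```bash
python3 st.py; python3 tilt.py; python3 - <<'E'
from h import *
p=pickle.load(open('now.pkl','rb'));cv2.imwrite('pics/s7.png',cv2.resize(p['img'][140:350,130:430,::-1],None,fx=2.5,fy=2.5))
E
```

```text
12.6 [ 571.8 -340.   230.7] [-2.014 -0.005 -0.174] [ 0.977  1.134 -0.29   0.987 -0.618  1.755 -0.869] [ 0.4 -0.1 -0.9] 77.0
tool z [ 0.158  0.889 -0.429] y [-0.07  -0.423 -0.903]
95 26 90.4; 110 26 91.1; 125 0 ; 140 0 ; 155 0 ; 170 0 ; 185 0 ; 200 0 ; 
span [[21.8, -30.6, 40.5], [227.5, 20.2, 120.2]]
```

View pics/s7.png

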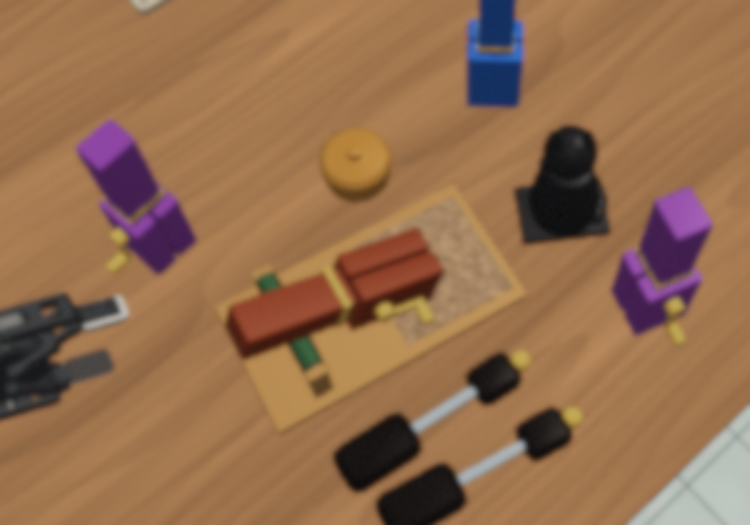

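The stretcher lies on the bar at (290,310) with its toe on the cork. Everything else is where it was, and the gripper at (60,350) is clear. Handing in.

```bash
python3 -c "
from cell import ctrl
print(ctrl.finish_job())"
```

```text
the job is handed in; nothing more can be done
None
```

The stretcher was eased over and now lies with its neck on the felt bar and its toe on the cradle; nothing else looks moved, the arm is clear, and the job was handed in at about 12.6 s (the hand-in returned no verdict).

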